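# Put the run-in rig into gear and start it

### The arm

A 6-joint arm with a two-finger parallel gripper is mounted at the origin on the work surface. World frame = base frame: x ahead of the robot, y to its left, z up, the work surface at z = 0. Lengths are in m, angles in degrees, forces in N, time in s.
With the tool pointing down it reaches from about 0.275 to 0.875 m from the base axis. Payload 12.5 kg.
Tool frame: the origin (TCP) lies at the very end of the fingers, on their centre line; the grasp point (between the pads) lies 19 mm behind it; z points along the fingers, y is the line along which they close (so a half turn about z gives the same grasp; the last joint's range is limited). The gripper opens to 85 mm and grips with 20 to 120 N. Pads are 22 mm wide; open, the fingers measure 114 mm over their backs; the gripper's body (76 mm by 85 mm) begins 54 mm behind the grasp point. The pads swing forward as they close: fully open they stand 13 mm farther back than shut.
Start: joints at [-77.384, 20.094, 94.641, -0, 65.266, -4.847], TCP at [0.165, -0.525, 0.231] pointing down, gripper open.
Joint ranges: [-157.81, 157.81], [-45, 120.19], [0.68, 151.7], [-89.99, 269.99], [4.06, 180], [-164.3, 164.3]. Speed limits (degrees/s): [127.2, 127.2, 159.86, 180, 180, 180].

### API

Orientations are given as a 3x3 rotation matrix whose columns are the frame's x, y, z axes.
In Python, from plant import readout, get_image, order gives the robot as it stands. The module is installed in compiled form; this text tells all that it offers.
- The arm moves only by the tool drive_tool, never from a script. Its argument "increments" is a list of rows, each a list of 5 numbers: the shift along the world's x, y, z in m, then the turn about the world's z in rad, then the finger opening in m, from 0 to 0.0854. In form: [[dx, dy, dz, yaw, hand], ...]. A call has 1 to 5 rows; each row shifts and turns the commanded pose from where the row before left it; what a row does not reach is not made up. A row lasts 1/12 s, in which the tool goes at most 41.7 mm and 7.16 degrees, less where a joint would pass 70% of its speed; a pose out of reach is approached as far as the arm can. A call with a gripper value outside its range is refused whole. The fingers move at their own pace and stop on an object; the grip force is fixed at half the most. Time passes only in rows, so rows that do not move let the fingers close. It gives the time, the measured TCP pose, the force, the opening and the grip force at its end, in the units of the state.
- readout.get_state(): the state, without advancing time (a new reading comes with each control period).
- get_image(name): name is "scene" or "top"; returns a dict with "color" (384x512x3 uint8, blue, green, red), "range_z" (384x512 float32, m along the optical axis (not along the pixel's ray), 0 where there is no reading), "fx", "fy", "cx", "cy" (pixels), "world_from_camera" (4x4, takes a point from camera to world coordinates). Camera axes: x right, y up, looking along -z (the intrinsics and any distortion apply to the point x, -y, -z); pixel columns grow to the right and rows downward; lengths in m; the calibration is good to about 2 mm. A picture is of the moment at which its call begins.
- order.close_job(): hands the job in; it is judged then, once.
The state is a dict: "time": time; "q": joint angles; "joint_velocities": joint speeds; "tau": joint torques, N m; "tcp_pos": TCP position; "tool_rot": TCP orientation; "contact_force": force on the tool from outside, world axes, zero at the start; "wrist_torque": the same for the moment, N m; "grip_width": opening from 0.0 (shut) to 1.0 (fully open); "grip_force": force on a finger pad.
Only numpy, scipy, OpenCV 4.12 (cv2) and the standard library are available. Lean on these libraries where they do the work, as an engineer would, in place of code of your own. Each camera call takes 0.05 s, during which the arm holds its last target. There are 200 camera calls.

### The job

Put the bearing run-in rig into gear: ease the gear lever over by its ball knob towards the spindle and, since the teeth will meet tip to tip, rock the spindle by its clamp nut until they mesh and the lever goes fully home; do not force the teeth against each other. Then, on the push-button console, press the small reset key and after it the big flat start key, each fully down and let up again, without pressing the mushroom stop key between them. Leave the loose bearings, the spanner and the spare gear where they are.

Things in the scene. Friction and masses are not known exactly. Their poses are not given: they have to be found in the camera images.
- machine: Run-in rig: cream cast box 280 x 260 mm (x -120 to 160, y +-130 mm), flat deck 100 mm above the table; origin on its underside, x to its motor at the back, y to its left. Three steel gears with upright axes lie open on the deck, 112 to 130 mm up: spindle gear at (0, 55) mm, still motor pinion at (66, -14) mm, idler on the lever. A pick-up on a post fills the back left corner, 215 mm high.
- spindle: The upright spindle with its 20-tooth gear (105 mm over the teeth), test bearing and clamp nut, all turning as one; origin on its axis, 112 mm above the table (underside of the gear).
- lever: The gear lever, a flat aluminium bar 195 mm long with a ball knob at its end, carrying the 14-tooth idler gear (76 mm over the teeth) under its middle, 67 mm from the pivot; the idler does not turn on it (the pinion holds it). Origin on the pivot, 112 mm above the table; the bar runs along its -x, a spring strut holds its tail.
- lever_angle (a joint): Gear lever (rad): 0 out (start), 0.44 fully home. Grows clockwise seen from above, the knob moving 61 mm, towards the spindle's side. An over-centre spring pulls it to 0 below 0.16, to home above 0.16 (2.5 N at the knob at 0, 4 N at 0.44). If the spindle is not lined up the tooth tips meet at about 0.32: the lever rests there, pressed by its spring, and drops home by itself once a gap comes round.
- lever_knob (a point): Centre of the lever's black ball knob, 30 mm in diameter, 180 mm above the table, on a thin upright rod at the end of the flat aluminium lever; 140 mm from the pivot.
- lever_pivot (a point): Point on the lever's upright pivot axis at the height of the ball knob.
- spindle_angle (a joint): Spindle angle (rad), anticlockwise from above positive; friction about 0.05 N m. In full mesh it stands at a multiple of 0.314 (0, 0.314 ..), give or take 0.03. The idler's tooth can enter, and draws the spindle on to there, from 0.11 below to 0.025 above such a multiple; elsewhere (0.035 to 0.195 past it) the tips meet. Starts at 0.055 to 0.175.
- clamp_nut (a point): Grip point of the spindle: centre of the dark knurled round clamp nut, 44 mm in diameter, whose sides run from 172 to 210 mm above the table, just above the test bearing (62 mm in diameter, top at 168 mm), on the spindle axis; this point is 193 mm above the table.
- console: The push-button console, a fixed grey box 100 x 190 mm (its x and y), 60 mm high, origin at the centre of its underside. It stands to the left or to the right of the rig, the bearing tray on the other side. Its three keys stand in a row along y with grey caps.
- reset_key (a joint): Travel of the reset key, the smallest (cap 18 mm across), at y = -55 mm of the console: 0 up, 0.006 m fully down; springs back; about 5 N.
- reset_key_top (a point): Middle of the top of the reset key's cap, 82 mm above the table when up.
- start_key (a joint): Travel of the start key, a flat cap 32 mm across, at y = +55 mm of the console: 0 up, 0.006 m fully down; springs back; about 5 N.
- start_key_top (a point): Middle of the top of the start key's cap, 82 mm above the table when up.
- stop_key (a joint): Travel of the stop key, a mushroom head 40 mm across, in the middle of the console: 0 up, 0.006 m fully down; not to be pressed.
- stop_key_top (a point): Middle of the top of the stop key's mushroom head, 90 mm above the table when up.
- bearing_c: Small loose bearing, 40 mm across, 12 mm high, on the front left corner of the rig's deck; origin at the centre of its underside. Leave alone.
- bearing_a: Loose bearing, 72 mm across, in the tray (a fixed grey box 130 x 190 x 45 mm). Leave alone.
- bearing_b: Loose bearing, 62 mm across, in the tray. Leave alone.
- change_gear: Loose spare gear, 76 mm across, 16 mm high, lying on the table in front, to the right. Leave alone.
- spanner: Loose spanner, 170 mm long, lying on the table in front, to the left. Leave alone.

How it is judged:
By the outcome, as a careful person would: the job done as asked, in the order asked, and still so for the second after the job is handed in, with the robot touching nothing.
It also fails if it takes over 59 s, if anything falls off the work surface, if the arm or the gripper's body presses on something with over 40 N, if the wrist force passes 120 N, or if a joint passes its speed limit or range.

## Working session

There is one attempt and no reset: what is moved stays moved. The work goes in short steps, Python scripts to look and compute and a tool call to move; the robot and the scene stay as the last step left them, time stands still between calls to the robot, and variables do not carry over. Pictures are saved under pics/ and viewed, at most 10 in all, crops included, and the job is handed in when it is done.

Besides the shell and the picture viewer there is one more tool, called after "Request:" as name(argument=value, ...) on one line, values as JSON. drive_tool: Moves the arm, as the interface text tells. Its arguments: {"type":"object","properties":{"increments":{"type":"array","items":{"type":"array","items":{"type":"number"}}}},"required":["increments"]}

```bash
mkdir -p pics; cat > h.py <<'E'
import numpy as np, cv2
from plant import readout,get_image,order
def cloud(im):
    z=im["range_z"]; v,u=np.mgrid[:z.shape[0],:z.shape[1]]
    p=np.stack([(u-im["cx"])/im["fx"]*z,-(v-im["cy"])/im["fy"]*z,-z,np.ones_like(z)],-1)
    P=(p@np.array(im["world_from_camera"]).T)[...,:3]; P[z==0]=np.nan; return P
E
python3 - <<'E'
from h import *
for n in("scene","top"):
    im=get_image(n); cv2.imwrite(f"pics/{n}0.png",im["color"]); np.save(n+"0.npy",cloud(im)); print(n,im["fx"],im["cx"],im["cy"],np.round(im["world_from_camera"],3).tolist(),[k for k in im])
s=readout.get_state();print(s)
E
```

```text
scene 498.132638918251 253.04956232721494 195.06338139904219 [[-0.632, -0.623, 0.462, 1.058], [0.775, -0.507, 0.377, 0.426], [-0.0, 0.596, 0.803, 1.085], [0.0, 0.0, 0.0, 1.0]] ['color', 'range_z', 'fx', 'fy', 'cx', 'cy', 'world_from_camera']
top 389.064520550088 263.94391628036027 190.78105850422756 [[0.028, 0.997, -0.078, 0.426], [-1.0, 0.029, 0.004, 0.02], [0.007, 0.078, 0.997, 1.148], [0.0, 0.0, 0.0, 1.0]] ['color', 'range_z', 'fx', 'fy', 'cx', 'cy', 'world_from_camera']
{'time': 0.1, 'q': array([-7.73829059e+01,  2.01206302e+01,  9.46713620e+01, -3.37683938e-04,
        6.52655800e+01, -4.84781799e+00]), 'joint_velocities': array([ 0.02345845, -0.04501312, -0.07892936,  0.09813357, -0.0550447 ,
       -0.07635485]), 'tau': array([ 5.22024166e-04, -5.06835794e+01, -2.91875571e+01, -8.62294019e-05,
        2.66485520e-03,  2.52843216e-05]), 'tcp_pos': array([ 0.16502273, -0.52436395,  0.23083093]), 'tool_rot': array([[ 9.53900192e-01,  3.00123930e-01, -2.24711867e-04],
       [ 3.00124003e-01, -9.53899693e-01,  9.79389955e-04],
       [ 7.95857810e-05, -1.00168169e-03, -9.99999495e-01]]), 'contact_force': array([-0.39312344, -0.74110637,  0.04949659]), 'wrist_torque': array([-0.02690781, -0.03404525, -0.03028966]), 'grip_force': 0.0, 'grip_width': 0.9986158554350711}
```

View pics/scene0.png

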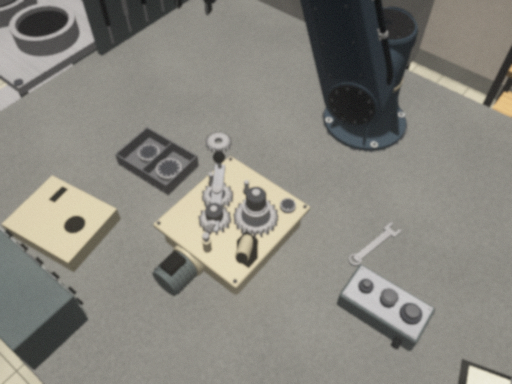

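View pics/top0.png

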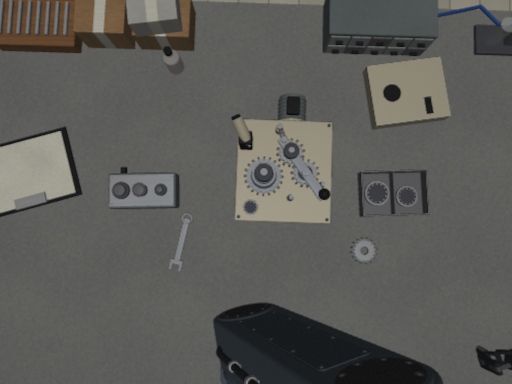

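The top view shows the rig at about (285,170), the ball knob at (324,194), the clamp nut at (263,173) and the console at (143,190), to the left of the rig. Next I'll measure these and look closer.

```bash
cat > m.py <<'E'
from h import *
P=np.load("top0.npy"); S=np.load("scene0.npy")
a=cv2.imread("pics/top0.png"); b=cv2.imread("pics/scene0.png")
A=cv2.resize(a[105:230,100:340],None,fx=3.2,fy=3.2,interpolation=cv2.INTER_CUBIC)
B=cv2.resize(b[260:350,330:440],None,fx=2.0,fy=2.0,interpolation=cv2.INTER_CUBIC)
C=np.zeros((600,800,3),np.uint8); C[:A.shape[0],:A.shape[1]]=A; C[405:405+180,:220]=B
D=cv2.resize(b[140:250,150:310],None,fx=1.75,fy=1.75,interpolation=cv2.INTER_CUBIC);C[405:405+D.shape[0],300:300+D.shape[1]]=D
cv2.imwrite("pics/crop1.png",C)
for nm,Q in(("top",P),("scene",S)):
    X=Q.reshape(-1,3)
    def sel(x0,x1,y0,y1,z0,z1):
        m=(X[:,0]>x0)&(X[:,0]<x1)&(X[:,1]>y0)&(X[:,1]<y1)&(X[:,2]>z0)&(X[:,2]<z1); return X[m]
    def rect(p,t): 
        if len(p)>5: r=cv2.minAreaRect((p[:,:2]*1000).astype(np.float32)); print(nm,t,len(p),np.round(r[0],1),np.round(r[1],1),round(r[2],2),p[:,2].mean().round(4))
    d=sel(.2,.8,-.3,.3,.094,.106)
    print(nm)
    rect(d,"deck"); rect(sel(.2,.8,.25,.6,.055,.065),"console top")
    k=sel(.2,.8,.25,.6,.072,.1)
    if len(k)>10:
        _,l,c=cv2.kmeans(k.astype(np.float32),3,None,(3,50,1e-5),8,cv2.KMEANS_PP_CENTERS)
        for i in range(3): 
            q=k[l[:,0]==i]; rect(q,"key"); print(np.percentile(q[:,2],[10,50,95]).round(4))
    h=sel(.3,.7,-.25,.2,.165,.24)
    n,l,st,ce=cv2.connectedComponentsWithStats(((Q[...,2]>.165)&(Q[...,2]<.24)&(Q[...,0]>.3)&(Q[...,0]<.7)&(abs(Q[...,1])<.25)).astype(np.uint8))
    for i in range(1,n): rect(Q[l==i],f"comp{ce[i].round()} zmax{Q[l==i][:,2].max():.3f}")
E
python3 m.py
```

```text
top
top deck 6792 [600.3 -35.6] [259.9 346. ] 89.61 0.0986
top console top 1593 [504.8 360.8] [ 96.  187.7] 1.68 0.0585
top key 157 [505.9 360.3] [36.3 36.4] 45.14 0.0853
[0.0812 0.0857 0.0901]
top key 147 [501.9 412.6] [37.9 44.2] 75.31 0.0786
[0.0729 0.0796 0.0832]
top key 49 [506.2 305.8] [23.4 27.1] 69.62 0.0777
[0.0722 0.0786 0.0834]
top comp[241. 130.] zmax0.211 402 [654.5  74.8] [82.5 40.4] 19.4 0.1924
top comp[263. 173.] zmax0.220 418 [547.5  20.6] [59.1 58.4] 1.69 0.1952
top comp[323. 193.] zmax0.198 115 [ 499.7 -132.3] [27.5 27.5] 89.26 0.1881
scene
scene deck 6752 [601.7 -35.9] [262.5 347.9] 89.77 0.0996
scene console top 2472 [507.8 359.9] [ 99.9 188.1] 2.72 0.0591
scene key 245 [506.6 360. ] [36.9 38.6] 48.05 0.0856
[0.0816 0.086  0.0907]
scene key 239 [504.1 415.7] [42.8 43.1] 6.19 0.0786
[0.0729 0.0797 0.0834]
scene key 89 [510.7 304.2] [29.9 28.4] 45.49 0.0774
[0.0726 0.0765 0.0841]
scene comp[219. 157.] zmax0.197 122 [ 503.1 -130.3] [27.4 27.3] 4.07 0.1873
scene comp[256. 202.] zmax0.222 623 [552.2  22.2] [53.7 58.9] 40.07 0.1927
scene comp[213. 208.] zmax0.169 19 [614. -51.] [13.4 11.6] 76.88 0.1667
scene comp[245. 247.] zmax0.210 470 [657.8  75.7] [79.4 39.8] 19.89 0.1945
```

View pics/crop1.png

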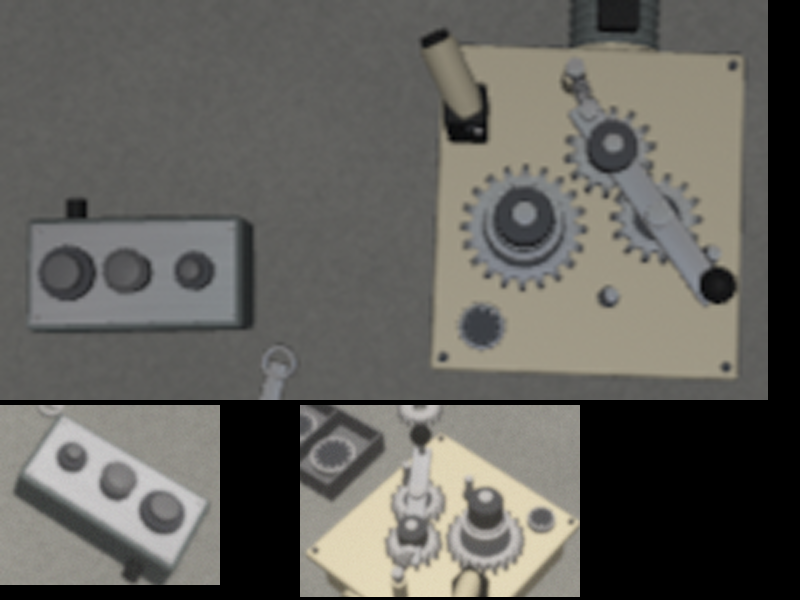

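The crop settles the key order. From right to left the keys are reset (smallest), stop, then start, at world y of about 0.305, 0.360 and 0.415. The knob is at (0.501,-0.131), the spindle at (0.550,0.021) and the pivot at (0.615,-0.049). I'll move above the knob and guide it in a loose cage formed by the fingers.

Request:
drive_tool(increments=[[0.0224,0.0263,0.004,0.007,0.085],[0.0224,0.0263,0.004,0.007,0.085],[0.0224,0.0263,0.004,0.007,0.085],[0.0224,0.0263,0.004,0.007,0.085],[0.0224,0.0263,0.004,0.007,0.085]])

```text
time: 0.52
tcp_pos: [0.2777, -0.3916, 0.2512]
tool_rot: [[0.943, 0.333, -0.0], [0.333, -0.943, 0.001], [-0.0, -0.001, -1.0]]
contact_force: [0.6, -1.1, -0.1]
grip_width: 0.995
grip_force: 0.0
```

Request:
drive_tool(increments=[[0.0224,0.0263,0.002,0.007,0.085],[0.0224,0.0263,0.002,0.007,0.085],[0.0224,0.0263,0.002,0.007,0.085],[0.0224,0.0263,0.002,0.007,0.085],[0.0224,0.0263,0.002,0.007,0.085]])

```text
time: 0.93
tcp_pos: [0.3898, -0.26, 0.2613]
tool_rot: [[0.93, 0.366, -0.0], [0.366, -0.93, 0.0], [-0.0, -0.0, -1.0]]
contact_force: [0.5, -2.1, 0.2]
grip_width: 0.996
grip_force: 0.0
```

Request:
drive_tool(increments=[[0.0224,0.0263,0,0.007,0.085],[0.0224,0.0263,0,0.007,0.085],[0.0224,0.0263,0,0.007,0.085],[0.0224,0.0263,0,0.007,0.085],[0,0,0,0,0.085]])

```text
time: 1.35
tcp_pos: [0.4811, -0.1527, 0.261]
tool_rot: [[0.918, 0.396, 0.0], [0.396, -0.918, 0.001], [0.001, -0.001, -1.0]]
contact_force: [0.3, -0.4, 0.0]
grip_width: 0.996
grip_force: 0.0
```

Request:
drive_tool(increments=[[0.02,0.0217,0,0,0.085],[0,0,-0.03,0,0.085],[0,0,-0.025,0,0.085],[0,0,-0.025,0,0.085],[0,0,-0.02,0,0.07]])

```text
time: 1.77
tcp_pos: [0.4978, -0.1346, 0.1594]
tool_rot: [[0.92, 0.392, -0.002], [0.392, -0.92, 0.0], [-0.001, -0.001, -1.0]]
contact_force: [-0.1, 0.4, 1.2]
grip_width: 0.88
grip_force: 0.0
```

Request:
drive_tool(increments=[[0,0,0,0,0.055],[0,0,0,0,0.045],[0,0,0,0,0.038],[0,0,0,0,0.037],[0,0,0,0,0.037]])

```text
time: 2.18
tcp_pos: [0.4992, -0.135, 0.1625]
tool_rot: [[0.92, 0.392, 0.002], [0.392, -0.92, -0.001], [0.002, 0.001, -1.0]]
contact_force: [-0.4, -0.4, 0.7]
grip_width: 0.434
grip_force: 0.0
```

```bash
python3 - <<'E'
from h import *
a=get_image("top");b=get_image("scene")
C=np.hstack([cv2.resize(x[r:r+100,c:c+100],(400,400),interpolation=cv2.INTER_CUBIC) for x,r,c in((a["color"],140,250),(b["color"],100,170))])
cv2.imwrite("pics/k1.png",C);s=readout.get_state();print(s["tcp_pos"],s["contact_force"],s["grip_width"]*.0854)
E
```

```text
[ 0.49897936 -0.13487073  0.16209689] [-0.44845783  0.28883804  0.45024441] 0.03714823451722661
```

View pics/k1.png

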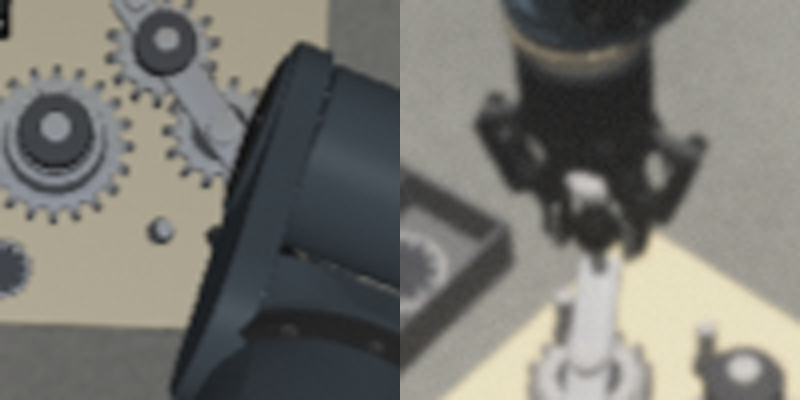

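The ball sits between the two fingers (right crop, about (597,225)). Now I'll lead the lever slowly along its arc.

Request:
drive_tool(increments=[[-0.0012,0.002,0,-0.014,0.037],[-0.0012,0.002,0,-0.014,0.037],[-0.0012,0.002,0,-0.014,0.037],[-0.0012,0.002,0,-0.014,0.037],[-0.0012,0.002,0,-0.014,0.037]])

```text
time: 2.7
tcp_pos: [0.4926, -0.1247, 0.1614]
tool_rot: [[0.946, 0.325, 0.0], [0.325, -0.946, -0.0], [0.0, 0.0, -1.0]]
contact_force: [-0.2, -3.1, 1.3]
grip_width: 0.433
grip_force: 1.2
```

Request:
drive_tool(increments=[[-0.0012,0.002,0,-0.014,0.037],[-0.0012,0.002,0,-0.014,0.037],[-0.0012,0.002,0,-0.014,0.037],[-0.0012,0.002,0,-0.014,0.037],[-0.0012,0.002,0,-0.014,0.037]])

```text
time: 3.12
tcp_pos: [0.4865, -0.1143, 0.1612]
tool_rot: [[0.966, 0.258, -0.0], [0.258, -0.966, 0.0], [-0.0, -0.0, -1.0]]
contact_force: [0.4, 0.1, 0.9]
grip_width: 0.432
grip_force: 0.3
```

Request:
drive_tool(increments=[[-0.0009,0.0023,0,-0.014,0.037],[-0.0009,0.0023,0,-0.014,0.037],[-0.0009,0.0023,0,-0.014,0.037],[-0.0009,0.0023,0,-0.014,0.037],[-0.0009,0.0023,0,-0.014,0.037]])

```text
time: 3.53
tcp_pos: [0.482, -0.1029, 0.1612]
tool_rot: [[0.982, 0.19, -0.0], [0.19, -0.982, 0.0], [-0.0, -0.0, -1.0]]
contact_force: [-0.8, -0.2, 0.3]
grip_width: 0.431
grip_force: 0.0
```

Request:
drive_tool(increments=[[-0.0008,0.0023,0,-0.014,0.037],[-0.0008,0.0023,0,-0.014,0.037],[-0.0008,0.0023,0,-0.014,0.037],[0,0,0,0,0.037],[0,0,0,0,0.037]])

```text
time: 3.95
tcp_pos: [0.4798, -0.0963, 0.1613]
tool_rot: [[0.989, 0.15, 0.0], [0.15, -0.989, -0.0], [0.0, 0.0, -1.0]]
contact_force: [0.4, -1.0, 0.0]
grip_width: 0.434
grip_force: 0.0
```

Request:
drive_tool(increments=[[-0.0006,0.0019,0,0,0.037],[-0.0006,0.0019,0,0,0.037],[-0.0004,0.0015,0,0,0.037],[0,0,0,0,0.04],[0,0,0,0,0.044]])

```text
time: 4.37
tcp_pos: [0.4782, -0.091, 0.1613]
tool_rot: [[0.989, 0.15, -0.0], [0.15, -0.989, -0.0], [-0.0, -0.0, -1.0]]
contact_force: [0.5, 0.0, -0.5]
grip_width: 0.516
grip_force: 0.0
```

Request:
drive_tool(increments=[[0,0,0,0,0.055],[0,0,0,0,0.07],[0,0,0,0,0.085],[0,0,0.005,0,0.085],[0,0,0.02,0,0.085]])

```text
time: 4.78
tcp_pos: [0.4769, -0.0907, 0.1847]
tool_rot: [[0.989, 0.15, -0.004], [0.15, -0.989, 0.001], [-0.004, -0.002, -1.0]]
contact_force: [0.5, -0.7, 0.1]
grip_width: 0.994
grip_force: 0.0
```

Request:
drive_tool(increments=[[0,0,0.03,0,0.085],[0.005,0.01,0.035,0,0.085],[0.015,0.022,0,0,0.085],[0.015,0.025,0,0,0.085],[0.015,0.025,0,0,0.085]])

```text
time: 5.2
tcp_pos: [0.5289, -0.0082, 0.2524]
tool_rot: [[0.989, 0.149, 0.002], [0.149, -0.989, -0.0], [0.002, 0.0, -1.0]]
contact_force: [0.6, 0.0, -0.1]
grip_width: 0.993
grip_force: 0.0
```

```bash
python3 - <<'E'
from h import *
a=get_image("top");b=get_image("scene")
np.save("s1.npy",cloud(b))
C=np.hstack([cv2.resize(x[r:r+100,c:c+100],(400,400),interpolation=cv2.INTER_CUBIC) for x,r,c in((a["color"],120,240),(b["color"],140,180))])
cv2.imwrite("pics/k2.png",C);s=readout.get_state();print(s["time"],s["tcp_pos"],s["contact_force"],s["grip_width"]*.0854)
E
```

```text
5.3 [ 0.5294499  -0.00647324  0.25167143] [-0.79820007 -0.67962779 -0.00782512] 0.08467944148494463
```

View pics/k2.png

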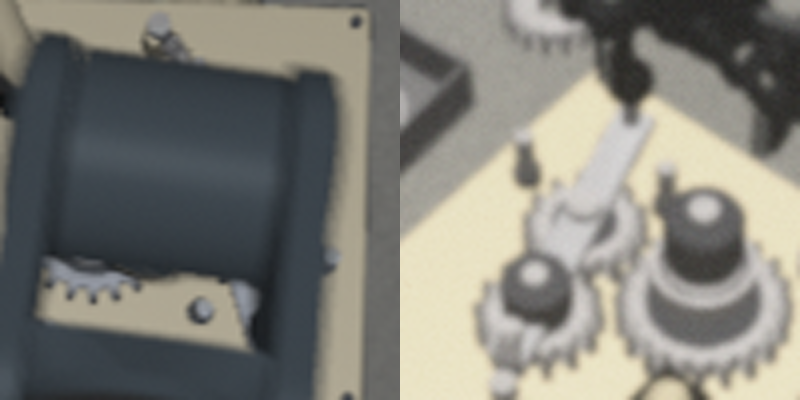

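```bash
cat > k.py <<'E'
from h import *
def lev():
    b=get_image("scene");Q=cloud(b)
    # flat lever bar: bright, top plane; angle about pivot (615,-49)
    g=b["color"].min(2); X=Q[...,0]-.615;Y=Q[...,1]+.049; r=np.hypot(X,Y)
    th=(np.degrees(np.arctan2(Y,X))%360)
    m=(Q[...,2]>.132)&(Q[...,2]<.158)&(r>.085)&(r<.135)&(th>180)&(th<225)
    k=(Q[...,2]>.168)&(Q[...,2]<.2)&(r>.12)&(r<.16)&(th>180)&(th<225)&(b["color"].max(2)<90)
    s=readout.get_state()
    print("bar",m.sum(),np.median(th[m]).round(2),"z",np.median(Q[...,2][m]).round(3),"knob",k.sum(),np.median(Q[k],axis=0).round(4),np.median(th[k]).round(2),"t",s["time"])
    return b
E
python3 - <<'E'
from k import *
import k as kk
lev()
Q=np.load("scene0.npy");X=Q[...,0]-.615;Y=Q[...,1]+.049; r=np.hypot(X,Y);th=(np.degrees(np.arctan2(Y,X))%360)
m=(Q[...,2]>.132)&(Q[...,2]<.158)&(r>.085)&(r<.135)&(th>180)&(th<225);print(m.sum(),np.median(th[m]))
E
```

```text
bar 210 197.14 z 0.142 knob 56 [ 0.4856 -0.0853  0.1894] 195.65 t 5.35
201 215.94935091495944
```

Lever bar is now at +0.33 rad, resting tip to tip as expected. Next I'll grip the clamp nut.

Request:
drive_tool(increments=[[0.01,0.0138,0,0,0.085],[0.0103,0.0137,0,0,0.085],[0,0,-0.025,0,0.085],[0,0,-0.025,0,0.085],[0,0,-0.0245,0,0.085]])

```text
time: 5.77
tcp_pos: [0.5482, 0.0178, 0.1762]
tool_rot: [[0.989, 0.15, 0.001], [0.15, -0.989, -0.0], [0.001, 0.0, -1.0]]
contact_force: [0.0, -0.9, -0.6]
grip_width: 0.998
grip_force: 0.0
```

Request:
drive_tool(increments=[[0,0,0,0,0.07],[0,0,0,0,0.06],[0,0,0,0,0.054],[0,0,0,0,0.05],[0,0,0,0,0.05]])

```text
time: 6.18
tcp_pos: [0.5491, 0.0183, 0.1783]
tool_rot: [[0.989, 0.15, 0.002], [0.15, -0.989, -0.0], [0.002, 0.0, -1.0]]
contact_force: [0.2, -0.3, 2.2]
grip_width: 0.589
grip_force: 0.0
```

```bash
python3 - <<'E'
from k import *
b=lev()
cv2.imwrite("pics/k3.png",cv2.resize(b["color"][110:250,170:310],(560,560),interpolation=cv2.INTER_CUBIC))
E
```

```text
bar 76 200.73 z 0.142 knob 21 [ 0.4841 -0.0956  0.1929] 199.31 t 6.2333
```

View pics/k3.png

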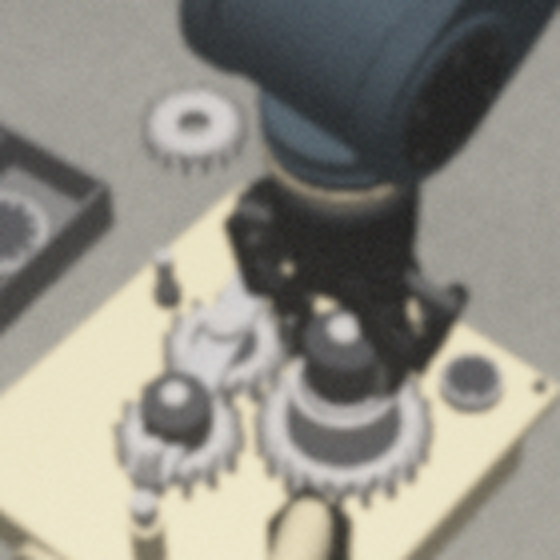

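The nut sits between the fingers at about (340,355) in this crop. I'll centre by 2.5 mm and close.

Request:
drive_tool(increments=[[0,0.0025,0,0,0.05],[0,0,0,0,0.046],[0,0,0,0,0.043],[0,0,0,0,0.042],[0,0,0,0,0.04]])

```text
time: 6.65
tcp_pos: [0.5494, 0.018, 0.1787]
tool_rot: [[0.989, 0.15, 0.003], [0.15, -0.989, -0.006], [0.002, 0.006, -1.0]]
contact_force: [-4.4, -22.6, 13.2]
grip_width: 0.497
grip_force: 59.0
```

Request:
drive_tool(increments=[[0,0,0,0,0.04],[0,0,0,0,0.04]])

```text
time: 6.82
tcp_pos: [0.5494, 0.018, 0.1787]
tool_rot: [[0.989, 0.15, 0.003], [0.15, -0.989, -0.006], [0.002, 0.006, -1.0]]
contact_force: [-4.5, -22.1, 13.0]
grip_width: 0.499
grip_force: 59.0
```

```bash
cat >> k.py <<'E'
def tail(n=3):
    v=[]
    for _ in range(n):
        Q=cloud(get_image("scene")); X=Q[...,0]-.615;Y=Q[...,1]+.049; r=np.hypot(X,Y)
        th=np.degrees(np.arctan2(Y,X))%360
        m=(Q[...,2]>.134)&(Q[...,2]<.15)&(r>.027)&(r<.055)&((th<90)|(th>330)); t=(th[m]+180)%360-180
        w=(Q[...,2]>.134)&(Q[...,2]<.15)&(r>.04)&(r<.09)&(th>170)&(th<230)
        v.append([m.sum(),np.median(t),w.sum(),np.median(th[w]),th[w].min(),th[w].max()])
    s=readout.get_state();print(np.mean(v,0).round(2),s["time"],s["tcp_pos"].round(4),s["contact_force"].round(1),s["wrist_torque"].round(2),s["grip_width"],s["grip_force"],s["q"].round(1))
E
python3 - <<'E'
from k import *
tail()
E
```

```text
[ 37.    30.2  178.67 195.97 181.61 217.23] 6.9667 [0.5493 0.018  0.1787] [ -3.  -21.7  13.3] [-3.6   0.57 -0.1 ] 0.49967158515975413 58.96840397268534 [-2.8 23.5 97.8 -0.4 58.5 78.7]
```

The nut is actually at y≈0.018, so I'll take off the side load first. Then I'll turn anticlockwise in small steps.

Request:
drive_tool(increments=[[-0.0003,-0.0028,0.001,0,0.04],[0,0,0.0005,0,0.04]])

```text
time: 7.13
tcp_pos: [0.5493, 0.0178, 0.1788]
tool_rot: [[0.989, 0.15, 0.003], [0.15, -0.989, -0.0], [0.003, 0.001, -1.0]]
contact_force: [7.4, -2.0, -7.9]
grip_width: 0.496
grip_force: 62.1
```

Request:
drive_tool(increments=[[0,0,0,0.015,0.04],[0,0,0,0.015,0.04],[0,0,0,0,0.04]])

```text
time: 7.38
tcp_pos: [0.5493, 0.0179, 0.1788]
tool_rot: [[0.983, 0.182, 0.003], [0.182, -0.983, -0.001], [0.003, 0.002, -1.0]]
contact_force: [5.6, -1.5, -3.4]
grip_width: 0.497
grip_force: 62.6
```

```bash
python3 -c "
from k import *
tail()"
```

```text
[ 39.    29.29 174.33 195.17 181.6  215.35] 7.5333 [0.5493 0.0178 0.1788] [ 5.6 -3.7 -1.7] [-1.06 -1.06  0.48] 0.4979855603572024 62.65036314725876 [-3.  23.4 97.8 -0.1 58.5 76.6]
```

Request:
drive_tool(increments=[[0,0,0,0.015,0.04],[0,0,0,0.015,0.04],[0,0,0,0,0.04]])

```text
time: 7.78
tcp_pos: [0.5493, 0.0179, 0.1788]
tool_rot: [[0.977, 0.211, 0.003], [0.211, -0.977, -0.001], [0.003, 0.002, -1.0]]
contact_force: [5.7, -2.7, -2.6]
grip_width: 0.494
grip_force: 62.7
```

```bash
python3 -c "
from k import *
tail()"
```

```text
[ 41.33  26.4  180.33 192.94 177.24 215.12] 7.9333 [0.5493 0.0179 0.1788] [ 5.7 -3.  -2.1] [-0.97 -1.01  0.48] 0.49709684533075155 62.651713751256466 [-3.  23.4 97.8 -0.1 58.5 74.9]
```

It's dropping in: the lever has moved about 3°. I'll keep turning the same way.

Request:
drive_tool(increments=[[0,0,0,0.015,0.04],[0,0,0,0.015,0.04],[0,0,0,0,0.04]])

```text
time: 8.18
tcp_pos: [0.5493, 0.0179, 0.1788]
tool_rot: [[0.971, 0.24, 0.003], [0.24, -0.971, -0.001], [0.003, 0.002, -1.0]]
contact_force: [5.2, -1.8, -1.9]
grip_width: 0.496
grip_force: 62.7
```

```bash
python3 -c "
from k import *
tail()"
```

```text
[ 35.67  24.2  175.   190.09 175.59 208.58] 8.3333 [0.5493 0.0179 0.1788] [ 5.6 -1.6 -2.3] [-0.97 -1.01  0.45] 0.49255957712056964 62.65557428821921 [-3.  23.4 97.8 -0.1 58.5 73.2]
```

About 6° in total, so nearly home. I'll release the nut and let the mesh settle.

Request:
drive_tool(increments=[[0,0,0,0.01,0.04],[0,0,0,0,0.055],[0,0,0,0,0.07],[0,0,0,0,0.085],[0,0,0,0,0.085]])

```text
time: 8.75
tcp_pos: [0.5481, 0.0183, 0.1784]
tool_rot: [[0.969, 0.248, -0.0], [0.248, -0.969, 0.0], [-0.0, -0.0, -1.0]]
contact_force: [0.2, -0.4, -0.8]
grip_width: 0.992
grip_force: 0.0
```

Request:
drive_tool(increments=[[0,0,0.02,0,0.085],[0,0,0.03,0,0.085],[0,0,0.03,0,0.085],[-0.015,0.03,0,0,0.06],[-0.015,0.035,0,0,0.04]])

```text
time: 9.17
tcp_pos: [0.5187, 0.0827, 0.26]
tool_rot: [[0.969, 0.245, 0.003], [0.245, -0.969, 0.0], [0.003, 0.001, -1.0]]
contact_force: [0.7, 0.8, -0.4]
grip_width: 0.74
grip_force: 0.0
```

Request:
drive_tool(increments=[[-0.008,0.038,0,0,0.02],[-0.005,0.038,0,0,0.0],[0,0.038,0,0,0.0],[0,0.038,0,0,0.0],[0,0.038,0,0,0.0]])

```text
time: 9.58
tcp_pos: [0.5046, 0.2751, 0.2585]
tool_rot: [[0.969, 0.248, 0.0], [0.248, -0.969, 0.0], [0.0, -0.0, -1.0]]
contact_force: [0.5, -1.2, 0.6]
grip_width: 0.002
grip_force: 0.0
```

```bash
python3 - <<'E'
from k import *
tail()
b=lev();a=get_image("top")
C=np.hstack([cv2.resize(x[r:r+100,c:c+100],(400,400),interpolation=cv2.INTER_CUBIC) for x,r,c in((a["color"],125,235),(b["color"],145,180))])
cv2.imwrite("pics/k4.png",C)
E
```

```text
[ 33.33  22.25 178.   189.39 174.7  210.03] 9.7333 [0.5045 0.2752 0.258 ] [ 0.  -0.1  0.2] [-0.   -0.01 -0.01] 0.002271727337809803 0.0 [24.  21.2 89.1  0.  69.7 99.4]
bar 222 190.45 z 0.142 knob 91 [ 0.4818 -0.0731  0.1892] 190.3 t 9.7833
```

View pics/k4.png

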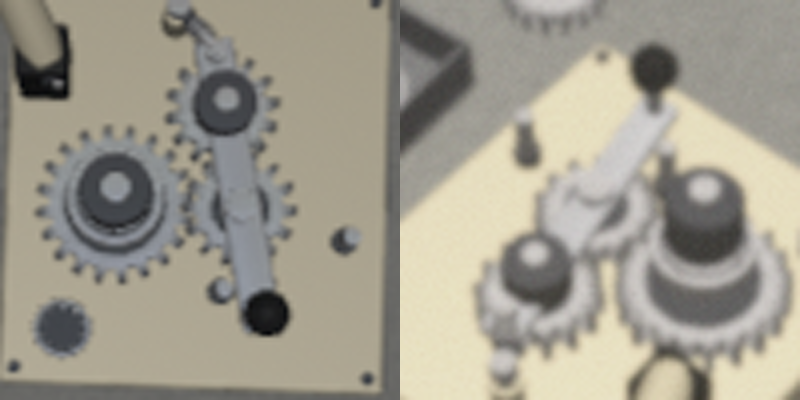

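The lever is at 25.5° (0.445 rad), so it's fully home and the gears mesh (top crop: idler tooth in the spindle gear at about (188,205)). On to the reset key.

Request:
drive_tool(increments=[[0.004,0.03,-0.02,0,0],[0,0,-0.04,0,0],[0,0,-0.04,0,0],[0,0,-0.035,0,0],[0,0,-0.01,0,0]])

```text
time: 10.25
tcp_pos: [0.5071, 0.3007, 0.1085]
tool_rot: [[0.969, 0.247, -0.007], [0.247, -0.969, -0.003], [-0.007, 0.002, -1.0]]
contact_force: [-0.2, 0.4, -0.8]
grip_width: -0.005
grip_force: 0.0
```

Request:
drive_tool(increments=[[0,0,0,0,0],[0,0,0,0,0]])

```text
time: 10.42
tcp_pos: [0.5101, 0.3027, 0.1148]
tool_rot: [[0.969, 0.247, 0.001], [0.247, -0.969, 0.001], [0.001, -0.0, -1.0]]
contact_force: [0.5, -0.4, 0.3]
grip_width: -0.003
grip_force: 0.0
```

```bash
python3 - <<'E'
from k import *
s=readout.get_state();print(s["tcp_pos"],s["contact_force"])
b=get_image("scene");a=get_image("top")
C=np.hstack([cv2.resize(x[r:r+100,c:c+100],(400,400),interpolation=cv2.INTER_CUBIC) for x,r,c in((a["color"],140,100),(b["color"],250,330))])
cv2.imwrite("pics/k5.png",C)
E
```

```text
[0.51009473 0.30274417 0.11475267] [ 0.51909339 -0.35788623  0.33099358]
```

View pics/k5.png

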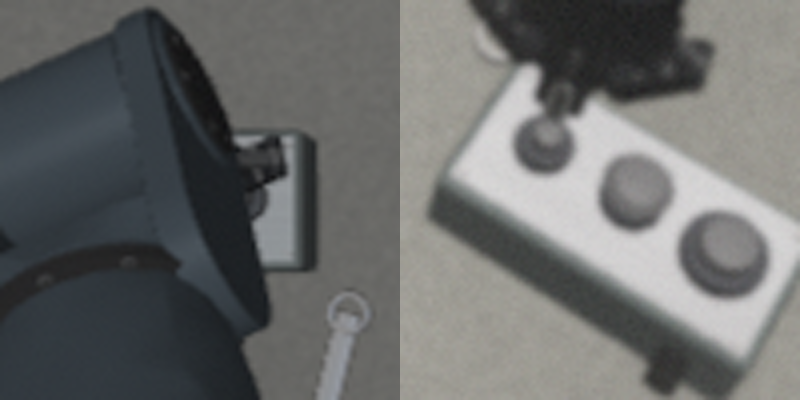

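The fingertip is over the reset key (right crop, tip (562,95), cap (545,135)). That offset is just the 33 mm of height. I'll press slowly.

Request:
drive_tool(increments=[[-0.0015,0.0025,-0.015,0,0],[0,0,-0.012,0,0],[0,0,0,0,0]])

```text
time: 10.77
tcp_pos: [0.5072, 0.3053, 0.0855]
tool_rot: [[0.969, 0.248, -0.001], [0.248, -0.969, -0.001], [-0.001, 0.0, -1.0]]
contact_force: [-0.3, 0.3, -0.9]
grip_width: -0.004
grip_force: 0.0
```

Request:
drive_tool(increments=[[0,0,-0.003,0,0],[0,0,-0.003,0,0],[0,0,-0.002,0,0],[0,0,-0.002,0,0],[0,0,-0.002,0,0]])

```text
time: 11.18
tcp_pos: [0.5083, 0.306, 0.0755]
tool_rot: [[0.969, 0.248, 0.002], [0.248, -0.969, 0.001], [0.002, -0.0, -1.0]]
contact_force: [-10.0, -4.6, 34.9]
grip_width: 0.002
grip_force: 17.6
```

Request:
drive_tool(increments=[[0,0,0,0,0],[0,0,0,0,0]])

```text
time: 11.35
tcp_pos: [0.5083, 0.3059, 0.0759]
tool_rot: [[0.969, 0.248, 0.001], [0.248, -0.969, 0.001], [0.002, -0.0, -1.0]]
contact_force: [-3.5, -2.8, 16.2]
grip_width: -0.004
grip_force: 8.0
```

Reset bottomed at z 0.0759. Now I'll lift clear and cross high over the stop key to start.

Request:
drive_tool(increments=[[0,0,0.005,0,0],[0,0,0.01,0,0],[0,0,0.03,0,0],[0,0,0.02,0,0],[0,0,0,0,0]])

```text
time: 11.77
tcp_pos: [0.5093, 0.3066, 0.1437]
tool_rot: [[0.969, 0.248, 0.005], [0.248, -0.969, 0.003], [0.006, -0.001, -1.0]]
contact_force: [0.6, 0.0, 0.5]
grip_width: -0.003
grip_force: 0.0
```

Request:
drive_tool(increments=[[-0.001,0.028,0,0,0],[-0.001,0.028,0,0,0],[-0.001,0.028,0,0,0],[-0.001,0.026,0,0,0],[0,0,0,0,0]])

```text
time: 12.18
tcp_pos: [0.5027, 0.4194, 0.1389]
tool_rot: [[0.968, 0.251, -0.0], [0.251, -0.968, 0.001], [0.0, -0.001, -1.0]]
contact_force: [-0.2, -0.1, 0.8]
grip_width: -0.0
grip_force: 0.0
```

Request:
drive_tool(increments=[[0,0,-0.02,0,0],[0,0,-0.02,0,0],[0,0,0,0,0],[0,0,0,0,0]])

```text
time: 12.52
tcp_pos: [0.5031, 0.415, 0.0985]
tool_rot: [[0.969, 0.248, -0.002], [0.248, -0.969, -0.002], [-0.002, 0.001, -1.0]]
contact_force: [0.2, -0.3, 0.9]
grip_width: 0.002
grip_force: 0.0
```

Request:
drive_tool(increments=[[0.001,0,-0.006,0,0],[0,0,-0.006,0,0],[0,0,-0.003,0,0],[0,0,-0.002,0,0],[0,0,-0.002,0,0]])

```text
time: 12.93
tcp_pos: [0.5047, 0.4156, 0.0804]
tool_rot: [[0.969, 0.248, 0.0], [0.248, -0.969, -0.0], [0.0, 0.0, -1.0]]
contact_force: [-1.3, -1.5, 2.6]
grip_width: 0.003
grip_force: 1.2
```

Request:
drive_tool(increments=[[0,0,-0.002,0,0],[0,0,-0.0025,0,0],[0,0,0,0,0],[0,0,0,0,0]])

```text
time: 13.27
tcp_pos: [0.5048, 0.4157, 0.0762]
tool_rot: [[0.969, 0.248, 0.0], [0.248, -0.969, 0.0], [0.0, 0.0, -1.0]]
contact_force: [-1.7, -2.1, 5.7]
grip_width: -0.003
grip_force: 2.4
```

Request:
drive_tool(increments=[[0,0,-0.001,0,0],[0,0,-0.001,0,0],[0,0,0,0,0],[0,0,0,0,0]])

```text
time: 13.6
tcp_pos: [0.5049, 0.4158, 0.0758]
tool_rot: [[0.969, 0.248, 0.001], [0.248, -0.969, 0.0], [0.001, -0.0, -1.0]]
contact_force: [-7.0, -6.0, 19.8]
grip_width: 0.004
grip_force: 9.9
```

Request:
drive_tool(increments=[[0,0,0.005,0,0],[0,0,0.01,0,0],[0,0,0.03,0,0],[0,0,0.03,0,0],[0,0,0,0,0]])

```text
time: 14.02
tcp_pos: [0.5068, 0.4174, 0.1551]
tool_rot: [[0.969, 0.248, 0.007], [0.248, -0.969, 0.005], [0.008, -0.003, -1.0]]
contact_force: [-0.2, 0.7, 1.2]
grip_width: -0.001
grip_force: 0.0
```

```bash
python3 - <<'E'
from k import *
lev(); Q=cloud(get_image("scene")).reshape(-1,3)
for x,y in((.5082,.3054),(.5063,.3604),(.5044,.4154)):
    m=np.hypot(Q[:,0]-x,Q[:,1]-y)<.007; print(m.sum(),np.median(Q[m,2]))
E
```

```text
bar 213 190.63 z 0.142 knob 98 [ 0.4821 -0.0728  0.1895] 190.16 t 14.0667
29 0.08118416702268316
91 0.48107823437917785
100 0.45809416601974234
```

Both keys bottomed and were let up, the lever is still home, and the arm is clear. Handing in.

```bash
python3 -c "
from plant import order
print(order.close_job())"
```

```text
the job is handed in; nothing more can be done
None
```

The rig is in gear with the lever fully home (about 0.445 rad by camera), reset then start were each pressed fully down and let up without touching stop, and the job was handed in at about 14 s; the judge returned no verdict.

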